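# Unstack the culture ware onto its sterile sheets

### The arm

A 6-joint arm with a two-finger parallel gripper is mounted at the origin on the work surface. World frame = base frame: x ahead of the robot, y to its left, z up, the work surface at z = 0. Lengths are in mm, angles in rad, forces in N, time in s.
With the tool pointing down it reaches from about 400 to 925 mm from the base axis. Payload 12.5 kg.
Tool frame: the origin (TCP) lies on the mounting face of the last link; the fingertips stand 190 mm ahead of it and the grasp point (between the pads) lies 171 mm ahead of it; z points along the fingers, y is the line along which they close (so a half turn about z gives the same grasp; the last joint's range is limited). The gripper opens to 95 mm and grips with 3 to 60 N. Pads are 20 mm wide; open, the fingers measure 119 mm over their backs; the gripper's body (75 mm by 180 mm) begins 59 mm behind the grasp point.
Start: joints at [-1.283, 0.491, 1.559, -0, 1.092, -0.106], TCP at [239.832, -577.153, 404.761] pointing down, gripper open.
Joint ranges: [-3.1, 3.1], [-0.84, 2.19], [0.05, 2.79], [-1.13, 4.28], [0.06, 2.93], [-2.69, 2.69]. Speed limits (rad/s): [2.22, 2.22, 2.79, 3.14, 3.14, 3.14].

### API

Orientations are given as [roll, pitch, yaw] about the fixed x, y, z axes, in that order (R = Rz(yaw) Ry(pitch) Rx(roll)).
In Python, from cell import env gives the robot as it stands.
- The arm moves only by the tool carry_out, never from a script. Its argument "series" is a list of rows, each a list of 5 numbers: the shift along the tool's x, y, z in m, then the turn about the tool's z in degrees, then the opening, from 0 (shut) to 1 (fully open). A call has 1 to 20 rows; each row is the pose to reach, as a shift and turn from the pose commanded when the call began, along the tool's axes at that moment; what a row does not reach only later rows make up. A row lasts 1/8 s, in which the tool goes at most 62.5 mm and 10.7 degrees, less where a joint would pass 70% of its speed; a pose out of reach is approached as far as the arm can. A call with a gripper value outside its range is refused whole. The fingers move at their own pace and stop on an object; the grip force is fixed at half the most. Time passes only in rows, so rows that repeat a pose let the fingers close. It gives the time, the measured TCP pose, the force, the opening and the grip force at its end, in the units of the state.
- env.state(): the state, without advancing time (a new reading comes with each control period).
- env.read_camera(name): name is "scene" or "top" or "wrist"; returns (picture, depth): 420x560x3 uint8, red, green, blue; 420x560 float32, mm along the optical axis (not along the pixel's ray), 0 where there is no reading.
- env.get_calibration(name): a dict with "intrinsics" (3x3 intrinsics, pixels), "cam_to_world" (4x4, takes a point from camera to world coordinates); the wrist camera has in their place "T_tool_cam" (4x4, takes a point from camera to tool coordinates, whose origin is the TCP and whose axes are the flange's). Camera axes: x right, y up, looking along -z (the intrinsics and any distortion apply to the point x, -y, -z); pixel columns grow to the right and rows downward; lengths in mm; the calibration is good to about 2 mm. A picture is of the moment at which its call begins: read the wrist's pose just before it. get_calibration takes no time and is no camera call.
- env.job_done(): hands the job in; it is judged then, once.
The state is a dict: "t": time; "joints": joint angles; "qvel": joint speeds; "tau": joint torques, N m; "eef_pos": TCP position; "tcp_rot": TCP orientation; "ft_force": force on the tool from outside, world axes, zero at the start; "moment": the same for the moment, N m; "opening": opening from 0.0 (shut) to 1.0 (fully open); "grip_force": force on a finger pad.
Only numpy, scipy, OpenCV 4.12 (cv2) and the standard library are available. Lean on these libraries where they do the work, as an engineer would, in place of code of your own. Each camera call takes 0.05 s, during which the arm holds its last target. There are 200 camera calls.

### The job

Clear the stack of closed culture ware on the clean bench, and the dish standing by itself next to it, so that each of the four pieces stands alone on the paper sheet cut to its shape: the square dish on the square sheet, the round dish on the large round sheet, the steel case on the rectangular sheet and the little jar on the small round sheet. Centre each piece on its sheet, with the square dish and the steel case lined up with the edges of theirs (the case lengthwise). Keep every piece upright, set it down rather than dropping it, and leave the culture tub and the forceps where they are.

Things in the scene. Friction and masses are not known exactly. Their poses are not given: they have to be found in the camera images.
- square_dish: Square closed dish, 60 x 60 x 26 mm high: grey base, flat white lid (fast, 8 mm thick; below it the sides stand in by 1 mm). It stands on the bench, and either it or the round dish is the bottom of the stack, the other stands by itself. Origin at the centre of its underside, z up, x and y along its sides. About 0.14 kg.
- round_dish: Round closed dish, 62 mm across the lid (60 mm below it), 26 mm high: grey base, flat white lid (fast, 8 mm thick). It stands on the bench, as the bottom of the stack or by itself. Origin at the centre of its underside, z up. About 0.14 kg.
- steel_case: Closed rectangular case of dark steel, 50 x 32 x 22 mm high. At the start it is the middle of the stack: it lies on whichever dish is the bottom, within 10 mm of its centre, and carries the jar. Origin at the centre of its underside, z up, x along its 50 mm length, y across its 32 mm width. About 0.12 kg.
- jar: Little round jar, 28 mm in diameter, 34 mm high, straight-sided: brown body, white cap (fast). At the start it is the top of the stack, on the steel case. Origin at the centre of its underside, z up. About 0.05 kg.
- sheet_square: Fixed flat sheet of white paper, 2 mm thick, on the bench: square, 86 x 86 mm; place of the square dish. Origin at the centre of its underside, z up, x and y along its sides.
- sheet_round_large: Fixed flat sheet of white paper, 2 mm thick, on the bench: round, 88 mm in diameter; place of the round dish. Origin at the centre of its underside, z up.
- sheet_rect: Fixed flat sheet of white paper, 2 mm thick, on the bench: rectangular, 86 x 52 mm; place of the steel case. Origin at the centre of its underside, z up, x along its 86 mm length.
- sheet_round_small: Fixed flat sheet of white paper, 2 mm thick, on the bench: round, 54 mm in diameter; place of the jar. Origin at the centre of its underside, z up.
- tub: Bystander: empty clear plastic tub, open at the top, 80 (x) x 120 (y) x 50 mm high, standing beside the sheets; leave it alone. Origin at the centre of its underside, z up.
- forceps: Bystander: steel forceps lying flat, about 130 mm long (along their x), up to 20 mm wide, 5 mm high; leave them alone. Origin at mid-length, on the underside, z up.

How it is judged (in metres and radians):
At the end, for the whole second after the job is handed in: Each piece stands upright and at rest on its own sheet, centre within 13 mm of the sheet's centre, underside within 6 mm of the bench; the case's length and the square dish's sides within 15 degrees of their sheets'; tub and forceps within 20 mm of where they were (horizontal distance between square_dish and sheet_square below 0.013 m and z of square_dish in the frame of sheet_square below 0.006 m and angle between each of square_dish, round_dish, steel_case, jar's own z axis and vertical below 0.1 rad and linear speed of each of square_dish, round_dish, steel_case, jar below 0.02 m/s and angular speed of each of square_dish, round_dish, steel_case, jar below 0.2 rad/s and horizontal distance between round_dish and sheet_round_large below 0.013 m and z of round_dish in the frame of sheet_round_large below 0.006 m and horizontal distance between steel_case and sheet_rect below 0.013 m and z of steel_case in the frame of sheet_rect below 0.006 m and horizontal distance between jar and sheet_round_small below 0.013 m and z of jar in the frame of sheet_round_small below 0.006 m and angle between the x axis of steel_case and the x axis of sheet_rect, either way round below 0.26 rad and (angle between the x axis of square_dish and the x axis of sheet_square, either way round below 0.26 rad or angle between the x axis of square_dish and the y axis of sheet_square, either way round below 0.26 rad) and distance of each of tub, forceps from where it was at the start of the episode below 0.02 m); the robot touches nothing.
It fails at once if a piece is tipped more than about 35 degrees (angle between any of square_dish, round_dish, steel_case, jar's own z axis and vertical above 0.6 rad).
It fails at once if a piece is dropped (falls free, touching nothing, from more than about 25 mm) ((linear speed of square_dish above 0.7 m/s and contact force between square_dish and anything else below 0.02 N) or (linear speed of round_dish above 0.7 m/s and contact force between round_dish and anything else below 0.02 N) or (linear speed of steel_case above 0.7 m/s and contact force between steel_case and anything else below 0.02 N) or (linear speed of jar above 0.7 m/s and contact force between jar and anything else below 0.02 N)).
It fails at once if the tub or the forceps are moved by more than 20 mm (distance of any of tub, forceps from where it was at the start of the episode above 0.02 m).
It also fails if it takes over 109 s, if anything falls off the work surface, if the arm or the gripper's body presses on something with over 40 N, if the wrist force passes 120 N, or if a joint passes its speed limit or range.

## Working session

There is one attempt and no reset: what is moved stays moved. The work goes in short steps, Python scripts to look and compute and a tool call to move; the robot and the scene stay as the last step left them, time stands still between calls to the robot, and variables do not carry over. Pictures are saved under pics/ and viewed, at most 14 in all, crops included, and the job is handed in when it is done.

Besides the shell and the picture viewer there is one more tool, called after ">>>" in YAML: its name, and indented under it one key for each argument. carry_out: Moves the arm, as the interface text tells. Its arguments: {"type":"object","properties":{"series":{"type":"array","items":{"type":"array","items":{"type":"number"}}}},"required":["series"]}

```bash
ls; mkdir -p pics
python3 - <<'E'
from cell import env
import cv2,numpy as np
print(env.state())
for n in ("scene","top"):
    p,d=env.read_camera(n); cv2.imwrite(f"pics/{n}0.png",p[...,::-1]); np.savez(f"{n}0.npz",p=p,d=d)
    print(n,env.get_calibration(n))
print(env.get_calibration("wrist"))
E
```

```text
pics
{'t': 0.0, 'joints': array([-1.28255327e+00,  4.91562543e-01,  1.55942790e+00, -8.87845685e-06,
        1.09172791e+00, -1.05548517e-01]), 'qvel': array([ 0.00173011,  0.00149833, -0.00133316, -0.00173118,  0.00050808,
        0.00280167]), 'tau': array([-3.88577653e-03, -6.12656021e+01, -2.58182448e+01,  6.89772586e-02,
        4.82079468e-02, -9.24794858e-05]), 'eef_pos': array([ 239.84990288, -577.11516535,  404.16720537]), 'tcp_rot': array([-3.14047239e+00, -1.10764528e-04,  3.93795608e-01]), 'ft_force': array([-0.0789226 ,  0.02076039,  0.07905483]), 'moment': array([-0.01587128,  0.06696942, -0.03010361]), 'grip_force': 0.0, 'opening': 0.9993777381131673}
scene {'intrinsics': array([[450.50358621,   0.        , 275.31315668],
       [  0.        , 450.50358621, 210.17078523],
       [  0.        ,   0.        ,   1.        ]]), 'cam_to_world': array([[-8.47238963e-01, -4.03771286e-01,  3.45188192e-01,
         8.72488509e+02],
       [ 5.31043539e-01, -6.27415961e-01,  5.69510291e-01,
         5.21581315e+02],
       [-1.33753212e-02,  6.65821267e-01,  7.45991381e-01,
    
[... 466 characters left out ...]
],
       [ 1.06150647e-02,  1.44288079e-01,  9.89478787e-01,
         1.02693415e+03],
       [ 0.00000000e+00,  0.00000000e+00,  0.00000000e+00,
         1.00000000e+00]])}
{'intrinsics': array([[306.73831676,   0.        , 277.15349154],
       [  0.        , 306.73831676, 208.42371461],
       [  0.        ,   0.        ,   1.        ]]), 'T_tool_cam': array([[-4.14606745e-04,  9.58131038e-01,  2.86329777e-01,
         8.02892382e+01],
       [ 9.99999754e-01,  5.59125605e-04, -4.22970166e-04,
         7.37814608e-02],
       [-5.65355154e-04,  2.86329532e-01, -9.58131035e-01,
         1.97632923e+01],
       [ 0.00000000e+00,  0.00000000e+00,  0.00000000e+00,
         1.00000000e+00]])}
```

View pics/top0.png

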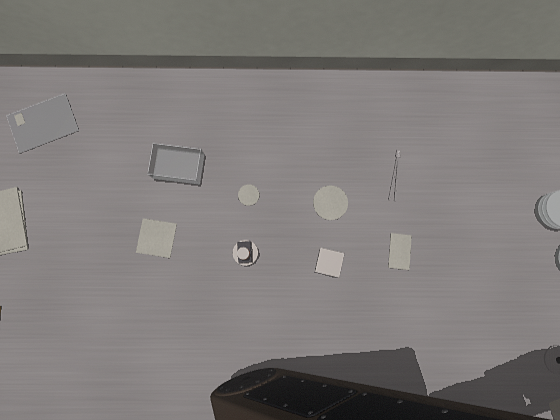

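View pics/scene0.png

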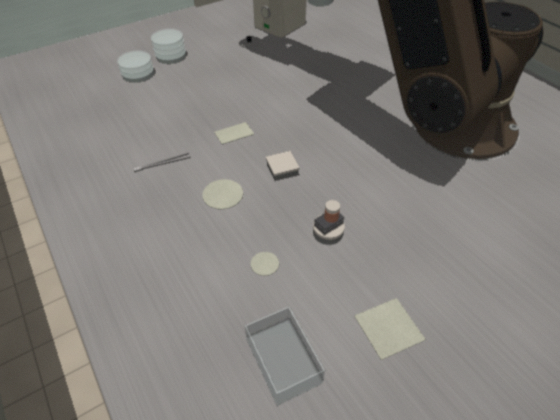

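Top view: square sheet (156,238), tub (177,164), small round sheet (248,194), large round sheet (331,202), rectangular sheet (400,251), forceps (395,175). The stack (245,252) stands on the round dish, and the square dish (330,262) stands alone.

```bash
cat > h.py <<'E'
from cell import env
import cv2,numpy as np
from scipy.spatial.transform import Rotation as R
def grab(n,save=None):
    s=env.state(); p,d=env.read_camera(n); c=env.get_calibration(n)
    if n=="wrist":
        T=np.eye(4);T[:3,:3]=R.from_euler('xyz',s['tcp_rot']).as_matrix();T[:3,3]=s['eef_pos']
        M=T@c['T_tool_cam']
    else: M=c['cam_to_world']
    if save: cv2.imwrite(save,p[...,::-1])
    return p,d,c['intrinsics'],M
def ray(uv,K,M,z):
    uv=np.atleast_2d(uv).astype(float)
    v=np.c_[(uv[:,0]-K[0,2])/K[0,0],-(uv[:,1]-K[1,2])/K[1,1],-np.ones(len(uv))]@M[:3,:3].T
    o=M[:3,3]; return (o+v*((z-o[2])/v[:,2])[:,None])[:,:2]
def blob(mask,K,M,z,near=None,minarea=20):
    """blobs -> contour on plane z -> (centre, size, angle deg of long side)"""
    out=[]
    for c in cv2.findContours(mask.astype(np.uint8),cv2.RETR_EXTERNAL,cv2.CHAIN_APPROX_NONE)[0]:
        if cv2.contourArea(c)<minarea: continue
        w=ray(c[:,0],K,M,z).astype(np.float32)
        (cx,cy),(a,b),t=cv2.minAreaRect(w)
        if b>a: a,b,t=b,a,t+90
        m=cv2.moments(w); out.append((c[:,0].mean(0).round(),np.round([m['m10']/m['m00'],m['m01']/m['m00'],cx,cy,a,b,t],1)))
    return out
def tgt(x,y,yaw=None):
    s=env.state();return s
E
python3 - <<'E'
from h import *
d=np.load('top0.npz');p=d['p'].astype(int);D=d['d']
for u,v in [(156,238),(248,194),(331,202),(400,251),(330,262),(244,253),(244,242),(236,258),(300,230),(245,259)]: print((u,v),p[v,u],D[v,u])
c=env.get_calibration('top');K,M=c['intrinsics'],c['cam_to_world']
m=(p[...,0]-p[...,2]>14)&(p[...,0]>120); m[:120]=0;m[300:]=0;m[:,:100]=0;m[:,500:]=0
for b in blob(m,K,M,2): print('sheet',*b)
m=(p[...,0]>185);m[:120]=0;m[300:]=0;m[:,:100]=0;m[:,500:]=0
for z in(26,82):
  for b in blob(m,K,M,z): print('white',z,*b)
E
```

```text
(156, 238) [167 164 155] 1025.7747
(248, 194) [166 162 153] 1040.5312
(331, 202) [165 162 151] 1039.2362
(400, 251) [165 162 153] 1022.66016
(330, 262) [183 176 171] 0.0
(244, 253) [186 178 174] 939.3054
(244, 242) [71 70 74] 976.1451
(236, 258) [189 181 176] 992.2411
(300, 230) [136 132 132] 1030.297
(245, 259) [77 57 48] 951.8923
white 26 [322. 260.] [477.5 -87.6 472.3 -99.2  55.9  33.3 168.2]
white 26 [239. 253.] [489.5 103.5 486.9 105.6  38.3  37.8 154.4]
white 26 [254. 252.] [493.   69.3 492.6  68.5  43.2  11.4   5.3]
white 82 [322. 260.] [476.4 -81.8 471.5 -92.7  52.8  31.4 168.2]
white 82 [239. 253.] [487.7  98.7 485.3 100.6  36.1  35.7 154.4]
white 82 [254. 252.] [491.   66.3 490.7  65.6  40.8  10.8   5.3]
```

```bash
python3 - <<'E'
from h import *
d=np.load('top0.npz');p=d['p'].astype(int);D=d['d']
c=env.get_calibration('top');K,M=c['intrinsics'],c['cam_to_world']
W=np.zeros(p.shape[:2],bool);W[140:290,120:430]=1
br=cv2.GaussianBlur(d['p'],(3,3),0).astype(int)
m=W&(p[...,0]-p[...,2]>6)&(p[...,0]>150)
for b in blob(m,K,M,2,60): print('z2',*b)
for b in blob(m,K,M,26,60): print('z26',*b)
# stack: dish lid in window, dark case, and depth points
def pts(sel):
    v,u=np.nonzero(sel);z=D[v,u];ok=z>0;u,v,z=u[ok],v[ok],z[ok]
    q=np.c_[(u-K[0,2])/K[0,0]*z,-(v-K[1,2])/K[1,1]*z,-z];return q@M[:3,:3].T+M[:3,3]
S=np.zeros_like(W);S[235:272,225:265]=1
P=pts(S)
for lo,hi in((20,33),(42,54),(76,90)):
    q=P[(P[:,2]>lo)&(P[:,2]<hi)]; 
    if len(q)>5:
        (cx,cy),ab,t=cv2.minAreaRect(q[:,:2].astype(np.float32));print(lo,len(q),q[:,2].mean().round(1),cx,cy,ab,t)
E
python3 - <<'E'
import cv2
p=cv2.imread('pics/top0.png')[225:285,215:355]
cv2.imwrite('pics/crop1.png',cv2.resize(p,None,fx=5,fy=5,interpolation=2))
E
```

```text
z2 [329. 262.] [ 469.6 -114.3  469.7 -114.6   61.4   60.2  166.9]
z2 [239. 253.] [490.2 106.2 487.6 108.2  41.1  40.4  61.9]
z2 [254. 252.] [494.6  70.5 494.7  69.7  51.6  11.9   4.9]
z2 [400. 251.] [ 497.5 -288.9  497.7 -289.3   85.5   51.2  173.8]
z2 [156. 238.] [527.4 314.4 527.3 314.4  86.6  85.1 171.6]
z2 [331. 202.] [ 618.5 -118.5  619.1 -119.1   86.6   83.2  179.6]
z2 [248. 194.] [637.   88.2 638.   88.5  51.1  50.3   0.7]
z26 [329. 262.] [ 469.3 -111.2  469.4 -111.5   60.    58.8  166.9]
z26 [239. 253.] [489.4 104.1 487.  106.   40.1  39.5  61.9]
z26 [254. 252.] [493.7  69.2 493.8  68.5  50.4  11.7   4.9]
z26 [400. 251.] [ 496.6 -281.8  496.7 -282.1   83.5   50.   173.8]
z26 [156. 238.] [525.8 307.5 525.7 307.5  84.6  83.1 171.6]
z26 [331. 202.] [ 614.7 -115.3  615.3 -115.9   84.6   81.2  179.6]
z26 [248. 194.] [632.8  86.6 633.7  86.8  49.9  49.1   0.7]
20 215 25.2 490.92437744140625 91.82723999023438 (60.20677185058594, 59.15857696533203) 45.628665924072266
42 172 47.1 491.45281982421875 92.6495361328125 (49.808387756347656, 31.888532638549805) 5.325850009918213
76 115 81.7 486.689208984375 93.22959899902344 (24.888402938842773, 25.355571746826172) 0.8801689743995667
```

View pics/crop1.png

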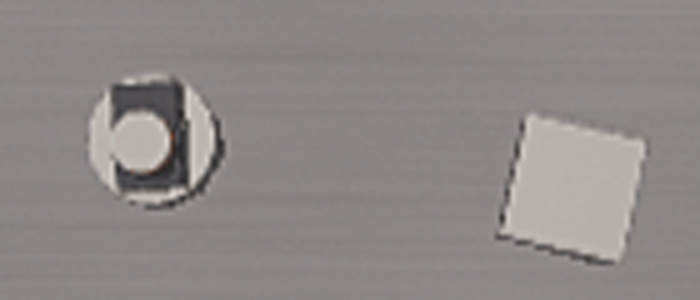

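Crop: round dish (150,140) with the case on it, long side near vertical in the picture, and jar cap (140,140); square dish (572,190), turned about 13°.

```bash
cat >> h.py <<'E'
def plan(*wps):
    """world (x,y,tip-grasp z,yaw deg) -> row numbers from the present pose"""
    s=env.state();Rm=R.from_euler('xyz',s['tcp_rot']).as_matrix();y0=np.degrees(s['tcp_rot'][2])
    print(np.round(s['eef_pos'],1),round(y0,1))
    for x,y,z,yaw in wps:
        d=Rm.T@(np.array([x,y,z+171])-s['eef_pos'])/1000
        print(np.round(d,4).tolist(),round(y0-yaw,1))
E
python3 - <<'E'
from h import *
plan((500,-300,234,5.3),(486.7,93.2,180,5.3),(486.7,93.2,72,5.3))
E
```

```text
[ 239.8 -577.1  404.2] 22.6
[0.3466, -0.1561, -0.0006] 17.3
[0.4852, -0.5242, 0.0538] 17.3
[0.4851, -0.5241, 0.1618] 17.3
```

>>> carry_out:
  series:
    - [0.347,-0.156,0,17.3,1]
    - [0.347,-0.156,0,17.3,1]
    - [0.347,-0.156,0,17.3,1]
    - [0.347,-0.156,0,17.3,1]
    - [0.347,-0.156,0,17.3,1]
    - [0.347,-0.156,0,17.3,1]
    - [0.347,-0.156,0,17.3,1]
    - [0.347,-0.156,0,17.3,1]
    - [0.485,-0.524,0.054,17.3,1]
    - [0.485,-0.524,0.054,17.3,1]
    - [0.485,-0.524,0.054,17.3,1]
    - [0.485,-0.524,0.054,17.3,1]
    - [0.485,-0.524,0.054,17.3,1]
    - [0.485,-0.524,0.054,17.3,1]
    - [0.485,-0.524,0.054,17.3,1]
    - [0.485,-0.524,0.054,17.3,1]
    - [0.485,-0.524,0.054,17.3,1]
    - [0.485,-0.524,0.054,17.3,1]

```text
t: 2.35
eef_pos: [486.8, 91.5, 350.8]
tcp_rot: [3.141, -0.0, 0.09]
ft_force: [-1.1, -0.0, 0.0]
opening: 1.001
grip_force: 0.0
```

Run:
```python
from h import *
plan((486.7,93.2,72,5.3))
grab('wrist','pics/w1.png')
```

```text
[486.8  91.5 350.8] 5.1
[-0.0, -0.0018, 0.1078] -0.2
```

View pics/w1.png

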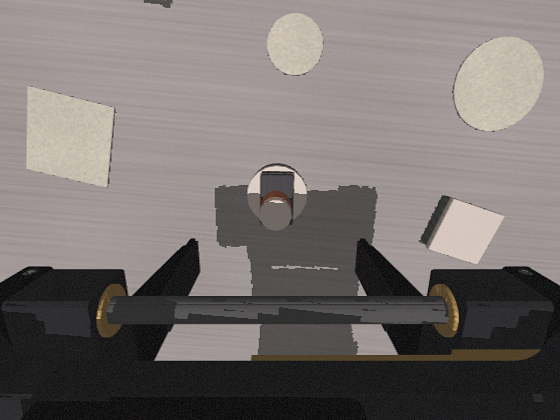

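Wrist view: the stack (276,200) is centred between the fingertips (195 and 360). Grasp the jar now.

>>> carry_out:
  series:
    - [0,-0.0005,0.055,-0.2,1]
    - [0,-0.0005,0.1,-0.2,1]
    - [0,-0.0005,0.108,-0.2,1]
    - [0,-0.0005,0.108,-0.2,1]
    - [0,-0.0005,0.108,-0.2,0.1]
    - [0,-0.0005,0.108,-0.2,0.1]
    - [0,-0.0005,0.108,-0.2,0.1]
    - [0,-0.0005,0.108,-0.2,0.1]
    - [0,-0.0005,0.108,-0.2,0.1]
    - [0,-0.0005,0.108,-0.2,0.1]

```text
t: 3.65
eef_pos: [486.6, 93.3, 242.7]
tcp_rot: [3.141, 0.0, 0.095]
ft_force: [0.2, 0.8, 0.0]
opening: 0.428
grip_force: 0.0
```

Run:
```python
from h import *
plan((486.7,93.2,115,5.3),(637.5,88.3,75,5.3),(637.5,88.3,27,5.3),(637.5,88.3,120,5.3))
```

```text
[486.6  93.3 242.7] 5.5
[0.0001, 0.0001, -0.0433] 0.2
[0.1497, 0.0194, -0.0033] 0.2
[0.1497, 0.0194, 0.0447] 0.2
[0.1497, 0.0194, -0.0483] 0.2
```

>>> carry_out:
  series:
    - [0,0,0,0,0.1]
    - [0,0,0,0,0.1]
    - [0,0,0,0,0.1]
    - [0,0,0,0,0.1]
    - [0,0,-0.01,0,0.1]
    - [0,0,-0.025,0,0.1]
    - [0,0,-0.043,0,0.1]
    - [0,0,-0.043,0,0.1]

```text
t: 4.65
eef_pos: [486.7, 93.3, 287.4]
tcp_rot: [3.141, -0.003, 0.095]
ft_force: [-0.4, 0.3, -1.3]
opening: 0.288
grip_force: 30.0
```

Run:
```python
from h import *
plan((637.5,88.3,75,5.3),(637.5,88.3,35,5.3),(637.5,88.3,26.5,5.3),(637.5,88.3,120,5.3))
```

```text
[486.7  93.3 287.4] 5.5
[0.1495, 0.0194, 0.0419] 0.2
[0.1493, 0.0194, 0.0819] 0.2
[0.1493, 0.0194, 0.0904] 0.2
[0.1496, 0.0194, -0.0031] 0.2
```

>>> carry_out:
  series:
    - [0.05,0.006,0,0.2,0.1]
    - [0.1,0.013,0.01,0.2,0.1]
    - [0.15,0.0195,0.04,0.2,0.1]
    - [0.15,0.0195,0.06,0.2,0.1]
    - [0.15,0.0195,0.08,0.2,0.1]
    - [0.1495,0.0195,0.086,0.2,0.1]
    - [0.1495,0.0195,0.089,0.2,0.1]
    - [0.1495,0.0195,0.0905,0.2,0.1]
    - [0.1495,0.0195,0.0905,0.2,0.1]
    - [0.1495,0.0195,0.0905,0.2,0.1]

```text
t: 5.9
eef_pos: [637.1, 88.2, 196.7]
tcp_rot: [3.141, -0.001, 0.092]
ft_force: [-2.8, 0.1, 5.9]
opening: 0.291
grip_force: 30.0
```

>>> carry_out:
  series:
    - [0,0,0,0,0.7]
    - [0,0,0,0,0.7]
    - [0,0,0,0,0.7]
    - [0,0,0,0,0.8]
    - [0,0,-0.02,0,0.9]
    - [0,0,-0.06,0,0.9]
    - [0,0,-0.1,0,0.9]
    - [0,0,-0.1,0,0.9]
    - [0,0,-0.1,0,0.9]

```text
t: 7.02
eef_pos: [637.0, 88.1, 295.6]
tcp_rot: [3.141, -0.0, 0.092]
ft_force: [0.3, 0.4, -0.4]
opening: 0.903
grip_force: 0.0
```

Run:
```python
from h import *
plan((491.4,92.5,100,5.3),(491.4,92.5,48,5.3))
p,D,K,M=grab('top','pics/t2.png')
W=np.zeros(p.shape[:2],bool);W[140:290,120:430]=1
m=W&(p[...,0].astype(int)-p[...,2]>6)&(p[...,0]>150)
for b in blob(m,K,M,2,60): print('z2',*b)
```

```text
[637.   88.1 295.6] 5.3
[-0.1446, -0.0177, 0.0245] -0.0
[-0.1446, -0.0177, 0.0765] -0.0
z2 [329. 262.] [ 470.1 -114.7  470.1 -114.9   63.1   61.4  167.2]
z2 [400. 251.] [ 497.6 -289.1  497.9 -290.4   88.8   56.1  173.1]
z2 [154. 235.] [532.8 322.9 527.9 316.1  89.5  83.7 171. ]
z2 [330. 202.] [ 618.5 -118.3  619.1 -117.8   88.5   86.7   44.7]
```

View pics/t2.png

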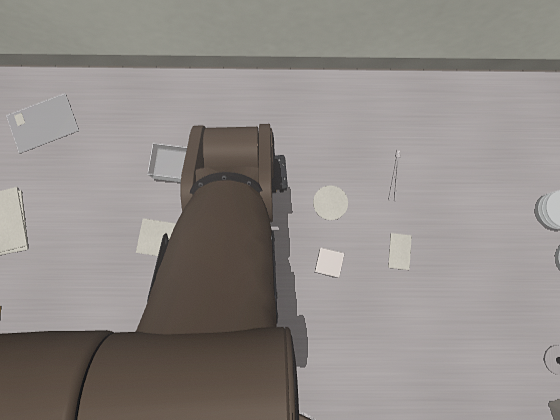

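The arm hides the stack here (165–285, 125–330); I'll measure the case with the wrist depth.

>>> carry_out:
  series:
    - [-0.05,-0.006,0.0,0,0.9]
    - [-0.1,-0.012,0.0,0,0.9]
    - [-0.1446,-0.0177,0.0,0,0.9]
    - [-0.1446,-0.0177,0.0,0,0.9]
    - [-0.1446,-0.0177,0.0,0,0.9]

```text
t: 7.7
eef_pos: [492.4, 92.5, 295.0]
tcp_rot: [3.141, -0.0, 0.092]
ft_force: [-0.3, 0.1, 0.3]
opening: 0.901
grip_force: 0.0
```

```bash
cat >> h.py <<'E'
def pts(D,K,M,box=None):
    v,u=np.nonzero(D>0);z=D[v,u]
    q=np.c_[(u-K[0,2])/K[0,0]*z,-(v-K[1,2])/K[1,1]*z,-z]@M[:3,:3].T+M[:3,3]
    if box: q=q[(abs(q[:,0]-box[0])<box[2])&(abs(q[:,1]-box[1])<box[2])]
    return q
def layer(P,lo,hi):
    q=P[(P[:,2]>lo)&(P[:,2]<hi)]
    if len(q)>20:
        (cx,cy),ab,t=cv2.minAreaRect(q[:,:2].astype(np.float32)); print((lo,hi),len(q),np.round([*np.median(q,0),cx,cy,*ab,t],1))
E
python3 - <<'E'
from h import *
p,D,K,M=grab('wrist','pics/w2.png')
P=pts(D,K,M,(491,92,45)); layer(P,20,32); layer(P,43,54)
P=pts(D,K,M,(637,88,40)); layer(P,30,42)
plan((491.4,92.5,48,5.3))
E
```

```text
(20, 32) 1537 [495.2  93.1  26.3 493.   91.8  56.1  60.9   3.8]
(43, 54) 2424 [493.2  92.   48.2 491.2  91.9  50.1  32.    4.2]
(30, 42) 1446 [636.8  87.6  36.2 636.5  87.8  26.5  26.9   6. ]
[492.6  92.4 294.9] 5.3
[-0.0012, -0.0002, 0.0759] -0.0
```

>>> carry_out:
  series:
    - [-0.001,0,0.04,0,0.8]
    - [-0.001,0,0.068,0,0.7]
    - [-0.001,0,0.0755,0,0.6]
    - [-0.001,0,0.0755,0,0.2]
    - [-0.001,0,0.0755,0,0.2]
    - [-0.001,0,0.0755,0,0.2]
    - [-0.001,0,0.0755,0,0.2]
    - [-0.001,0,0.0755,0,0.2]
    - [-0.001,0,0.0755,0,0.2]

```text
t: 8.88
eef_pos: [490.8, 92.4, 220.5]
tcp_rot: [3.141, -0.002, 0.092]
ft_force: [-0.6, -0.2, 6.6]
opening: 0.33
grip_force: 29.9
```

Run:
```python
from h import *
plan((491.4,92.5,70,5.3),(497.6,-289.1,75,-6.2),(497.6,-289.1,30,-6.2),(497.6,-289.1,24.5,-6.2))
```

```text
[490.8  92.4 220.5] 5.3
[0.0006, -0.0, -0.0205] -0.0
[-0.0283, 0.3805, -0.0255] 11.5
[-0.0283, 0.3805, 0.0195] 11.5
[-0.0283, 0.3805, 0.025] 11.5
```

>>> carry_out:
  series:
    - [0,0,-0.01,0,0.2]
    - [0,0,-0.03,0,0.2]
    - [0,0,-0.045,0,0.2]
    - [0,0,-0.045,0,0.2]

```text
t: 9.38
eef_pos: [490.7, 92.4, 265.9]
tcp_rot: [3.141, -0.002, 0.092]
ft_force: [-0.6, -0.6, -1.7]
opening: 0.334
grip_force: 29.9
```

Run:
```python
from h import *
plan((497.6,-289.1,92,-6.2),(497.6,-289.1,35,-6.2),(497.6,-289.1,26,-6.2))
p,D,K,M=grab('wrist','pics/w3.png')
P=pts(D,K,M,(491,92,60)); layer(P,20,32); layer(P,84,100);print(np.percentile(P[:,2],[5,25,50,75,95]))
```

```text
[490.7  92.4 265.9] 5.3
[-0.0282, 0.3805, 0.0029] 11.5
[-0.0283, 0.3805, 0.0599] 11.5
[-0.0283, 0.3805, 0.0689] 11.5
(20, 32) 2079 [506.3  93.6  26.3 500.   92.3  42.3  61.4   5.8]
(84, 100) 4704 [499.   92.5  93.6 495.4  92.5  42.6  47.2   5.6]
[6.18011711e-02 1.13549282e+02 1.77696238e+02 1.93615202e+02
 1.98965944e+02]
```

View pics/w3.png

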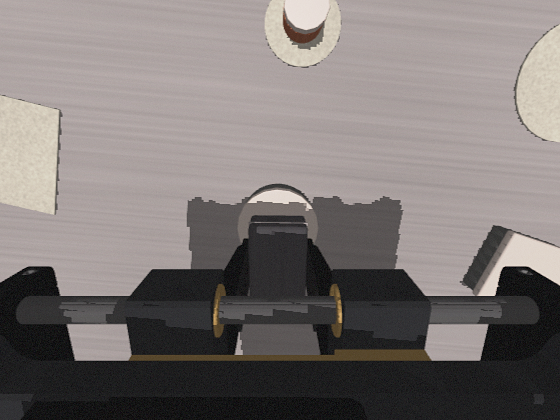

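Wrist view: the case (278,260) is held level with the dish left below it, and the jar stands on its sheet (302,25). Carry the case to its sheet.

>>> carry_out:
  series:
    - [-0.003,0.04,-0.005,3,0.2]
    - [-0.007,0.09,-0.005,6,0.2]
    - [-0.011,0.145,-0.005,9,0.2]
    - [-0.015,0.2,-0.005,11.5,0.2]
    - [-0.019,0.255,-0.005,11.5,0.2]
    - [-0.023,0.31,0,11.5,0.2]
    - [-0.027,0.355,0,11.5,0.2]
    - [-0.028,0.38,0.015,11.5,0.2]
    - [-0.028,0.3805,0.04,11.5,0.2]
    - [-0.028,0.3805,0.058,11.5,0.2]
    - [-0.028,0.3805,0.065,11.5,0.2]
    - [-0.028,0.3805,0.068,11.5,0.2]
    - [-0.028,0.3805,0.0695,11.5,0.2]
    - [-0.028,0.3805,0.0695,11.5,0.2]
    - [-0.028,0.3805,0.0695,11.5,0.2]

```text
t: 11.3
eef_pos: [497.8, -288.5, 196.5]
tcp_rot: [3.141, -0.001, -0.108]
ft_force: [-2.4, 3.2, 8.1]
opening: 0.334
grip_force: 29.9
```

>>> carry_out:
  series:
    - [0,0,0,0,0.7]
    - [0,0,0,0,0.8]
    - [0,0,0,0,1]
    - [0,0,0,0,1]
    - [0,0,-0.02,0,1]
    - [0,0,-0.06,0,1]
    - [0,0,-0.1,0,1]
    - [0,0,-0.1,0,1]

```text
t: 12.3
eef_pos: [498.0, -289.2, 297.9]
tcp_rot: [3.139, -0.004, -0.109]
ft_force: [-1.5, -1.1, -0.4]
opening: 0.998
grip_force: 0.0
```

Run:
```python
from h import *
p,D,K,M=grab('wrist')
P=pts(D,K,M,(497,-289,60)); layer(P,18,32)
p,D,K,M=grab('top')
P=pts(D,K,M,(491,92,50)); layer(P,15,34)
P=pts(D,K,M,(637,88,50)); layer(P,30,42)
plan((491,92,100,-6),(491,92,22.5,-6))
```

```text
(18, 32) 2034 [ 499.3 -289.5   24.2  497.7 -289.5   32.    50.2   83.1]
(15, 34) 514 [489.8  91.9  25.5 491.   91.8  60.   59.1  45.7]
(30, 42) 101 [637.4  88.5  35.6 637.9  88.1  25.7  26.4  16.4]
[ 497.5 -289.   295.1] -6.2
[-0.0479, -0.378, 0.024] -0.2
[-0.0479, -0.378, 0.1015] -0.2
```

>>> carry_out:
  series:
    - [-0.006,-0.05,0,0,1]
    - [-0.014,-0.11,0,0,1]
    - [-0.022,-0.17,0,0,1]
    - [-0.03,-0.23,0,0,1]
    - [-0.038,-0.29,0,0,1]
    - [-0.044,-0.345,0,0,1]
    - [-0.048,-0.378,0.01,0,1]
    - [-0.048,-0.378,0.03,0,1]
    - [-0.048,-0.378,0.06,0,1]
    - [-0.048,-0.378,0.085,0,1]
    - [-0.048,-0.378,0.098,0,1]
    - [-0.048,-0.378,0.1015,0,1]
    - [-0.048,-0.378,0.1015,0,0.5]
    - [-0.048,-0.378,0.1015,0,0.5]
    - [-0.048,-0.378,0.1015,0,0.5]
    - [-0.048,-0.378,0.1015,0,0.5]
    - [-0.048,-0.378,0.1015,0,0.5]
    - [-0.048,-0.378,0.1015,0,0.5]

```text
t: 14.65
eef_pos: [491.1, 91.9, 194.1]
tcp_rot: [3.142, -0.001, -0.109]
ft_force: [-0.6, -0.3, 6.5]
opening: 0.641
grip_force: 30.0
```

Run:
```python
from h import *
plan((491,92,70,-6),(618.8,-118.8,70,-6),(618.8,-118.8,35,-6),(618.8,-118.8,25,-6))
```

```text
[491.1  91.9 194.1] -6.2
[-0.0001, -0.0001, -0.0469] -0.2
[0.1499, 0.1956, -0.0469] -0.2
[0.1498, 0.1956, -0.0119] -0.2
[0.1498, 0.1956, -0.0019] -0.2
```

>>> carry_out:
  series:
    - [0,0,-0.01,0,0.5]
    - [0,0,-0.03,0,0.5]
    - [0,0,-0.047,0,0.5]
    - [0.02,0.03,-0.05,0,0.5]
    - [0.05,0.065,-0.05,0,0.5]
    - [0.085,0.11,-0.05,0,0.5]
    - [0.12,0.155,-0.05,0,0.5]
    - [0.142,0.185,-0.05,0,0.5]
    - [0.15,0.1955,-0.045,0,0.5]
    - [0.15,0.1955,-0.035,0,0.5]
    - [0.15,0.1955,-0.02,0,0.5]
    - [0.15,0.1955,-0.01,0,0.5]
    - [0.15,0.1955,-0.005,0,0.5]
    - [0.15,0.1955,-0.002,0,0.5]
    - [0.15,0.1955,-0.002,0,0.5]
    - [0.15,0.1955,-0.002,0,0.5]

```text
t: 16.65
eef_pos: [619.0, -118.6, 196.1]
tcp_rot: [3.142, -0.001, -0.109]
ft_force: [-0.7, 1.8, 2.2]
opening: 0.646
grip_force: 30.0
```

Touching lightly at the right place; release and lift.

>>> carry_out:
  series:
    - [0,0,0,0,1]
    - [0,0,0,0,1]
    - [0,0,0,0,1]
    - [0,0,0,0,1]
    - [0,0,-0.02,0,1]
    - [0,0,-0.06,0,1]
    - [0,0,-0.1,0,1]
    - [0,0,-0.1,0,1]

```text
t: 17.65
eef_pos: [619.2, -118.7, 300.1]
tcp_rot: [3.14, -0.006, -0.109]
ft_force: [-0.4, -0.4, -0.2]
opening: 1.001
grip_force: 0.0
```

Run:
```python
from h import *
p,D,K,M=grab('wrist','pics/w4.png')
P=pts(D,K,M,(619,-119,60)); layer(P,20,34)
p,D,K,M=grab('top','pics/t4.png')
P=pts(D,K,M,(470,-112,50)); layer(P,15,34)
W=np.zeros(p.shape[:2],bool);W[140:290,120:430]=1
m=W&(p[...,0].astype(int)-p[...,2]>6)&(p[...,0]>150)
for b in blob(m,K,M,26,60): print('z26',*b)
plan((469.4,-111.5,120,-13.1),(469.4,-111.5,22.5,-13.1))
```

```text
(20, 34) 3827 [ 619.5 -119.4   28.3  618.  -119.2   61.3   60.9   16.3]
z26 [408. 244.] [ 523.1 -300.6  510.8 -305.6   67.2   27.    14.6]
z26 [156. 238.] [525.8 307.1 524.9 307.3  89.3  85.6 171.1]
z26 [248. 194.] [6.326e+02 8.640e+01 6.325e+02 8.560e+01 5.230e+01 5.160e+01 4.000e-01]
[ 618.7 -118.6  296.6] -6.2
[-0.1492, 0.0091, 0.0055] 6.9
[-0.1493, 0.0091, 0.103] 6.9
```

View pics/w4.png

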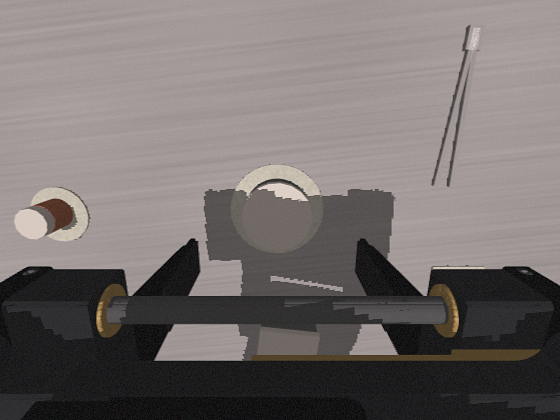

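Wrist view: round dish (277,215) is centred on its sheet, jar at (40,220), forceps (465,100) untouched. Next, the square dish.

>>> carry_out:
  series:
    - [-0.04,0.002,0,3,1]
    - [-0.085,0.005,0,6,1]
    - [-0.125,0.008,0,6.9,1]
    - [-0.149,0.009,0,6.9,1]
    - [-0.149,0.009,0,6.9,1]
    - [-0.149,0.009,0,6.9,1]

```text
t: 18.5
eef_pos: [470.7, -111.7, 295.5]
tcp_rot: [3.142, -0.0, -0.229]
ft_force: [0.4, -0.2, -0.5]
opening: 0.999
grip_force: 0.0
```

Run:
```python
from h import *
p,D,K,M=grab('wrist')
P=pts(D,K,M,(470,-112,50)); layer(P,20,34)
plan((469.4,-111.5,22.5,-13.1))
```

```text
(20, 34) 4707 [ 469.8 -112.6   26.3  467.6 -112.2   60.2   60.4   76.8]
[ 470.7 -111.7  295.5] -13.1
[-0.0014, 0.0001, 0.102] -0.0
```

>>> carry_out:
  series:
    - [-0.002,0.0004,0.03,0,1]
    - [-0.002,0.0004,0.065,0,1]
    - [-0.002,0.0004,0.09,0,1]
    - [-0.002,0.0004,0.102,0,1]
    - [-0.002,0.0004,0.102,0,0.5]
    - [-0.002,0.0004,0.102,0,0.5]
    - [-0.002,0.0004,0.102,0,0.5]
    - [-0.002,0.0004,0.102,0,0.5]
    - [-0.002,0.0004,0.102,0,0.5]
    - [-0.002,0.0004,0.102,0,0.5]

```text
t: 19.8
eef_pos: [467.9, -111.5, 194.2]
tcp_rot: [3.141, -0.001, -0.229]
ft_force: [-0.6, -0.2, 6.9]
opening: 0.628
grip_force: 30.0
```

Run:
```python
from h import *
plan((469.4,-111.5,70,-13.1),(527.3,314.4,70,-8.4),(527.3,314.4,25,-8.4))
```

```text
[ 467.9 -111.5  194.2] -13.1
[0.0015, -0.0003, -0.0468] -0.0
[-0.0389, -0.4282, -0.0469] -4.7
[-0.0389, -0.4282, -0.0019] -4.7
```

>>> carry_out:
  series:
    - [0,0,-0.01,0,0.5]
    - [0,0,-0.03,0,0.5]
    - [0,0,-0.05,0,0.5]
    - [-0.003,-0.03,-0.055,0,0.5]
    - [-0.007,-0.08,-0.055,0,0.5]
    - [-0.012,-0.13,-0.055,-1,0.5]
    - [-0.016,-0.18,-0.055,-2,0.5]
    - [-0.021,-0.23,-0.055,-3,0.5]
    - [-0.026,-0.28,-0.055,-4,0.5]
    - [-0.03,-0.33,-0.055,-4.7,0.5]
    - [-0.034,-0.38,-0.055,-4.7,0.5]
    - [-0.038,-0.415,-0.055,-4.7,0.5]
    - [-0.039,-0.428,-0.05,-4.7,0.5]
    - [-0.039,-0.428,-0.035,-4.7,0.5]
    - [-0.039,-0.428,-0.02,-4.7,0.5]
    - [-0.039,-0.428,-0.01,-4.7,0.5]
    - [-0.039,-0.428,-0.005,-4.7,0.5]
    - [-0.039,-0.428,-0.002,-4.7,0.5]
    - [-0.039,-0.428,-0.002,-4.7,0.5]
    - [-0.039,-0.428,-0.002,-4.7,0.5]

```text
t: 22.3
eef_pos: [527.2, 314.1, 196.3]
tcp_rot: [-3.142, -0.001, -0.147]
ft_force: [-1.4, -3.2, 6.8]
opening: 0.626
grip_force: 30.0
```

Touching the sheet; release, lift, and swing back clear of the camera views.

>>> carry_out:
  series:
    - [0,0,0,0,1]
    - [0,0,0,0,1]
    - [0,0,0,0,1]
    - [0,0,0,0,1]
    - [0,0,-0.02,0,1]
    - [0,0,-0.06,0,1]
    - [0,0,-0.11,0,1]
    - [0,0,-0.16,0,1]
    - [0,0,-0.2,0,1]
    - [-0.03,-0.05,-0.2,0,1]
    - [-0.06,-0.1,-0.2,0,1]
    - [-0.09,-0.15,-0.2,0,1]
    - [-0.12,-0.2,-0.2,0,1]
    - [-0.12,-0.2,-0.2,0,1]
    - [-0.12,-0.2,-0.2,0,1]

```text
t: 24.18
eef_pos: [437.7, 529.5, 395.4]
tcp_rot: [3.141, 0.0, -0.147]
ft_force: [-0.1, -0.4, 0.5]
opening: 1.001
grip_force: 0.0
```

Run:
```python
from h import *
p,D,K,M=grab('top','pics/t5.png'); print(env.state()['t'])
for c,lo,hi in(((527,314,43),20,36),((619,-119,40),20,36),((498,-289,40),16,32),((637,88,30),30,44)):
    layer(pts(D,K,M,c),lo,hi)
grab('scene','pics/s5.png')
```

```text
24.225
(20, 36) 630 [526.8 313.1  27.4 527.7 314.1  60.7  59.8  81.7]
(20, 36) 495 [ 617.6 -117.2   27.4  618.6 -118.1   60.2   60.1   60.9]
(16, 32) 284 [ 498.8 -287.6   23.2  498.4 -288.5   33.3   50.3   83. ]
(30, 44) 100 [637.2  88.7  35.8 637.6  88.8  26.   24.7   1.3]
```

View pics/t5.png

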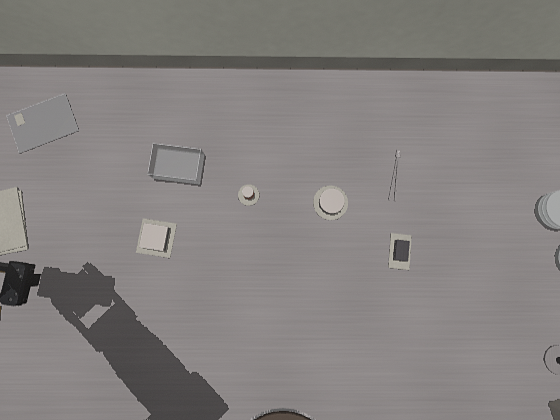

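View pics/s5.png

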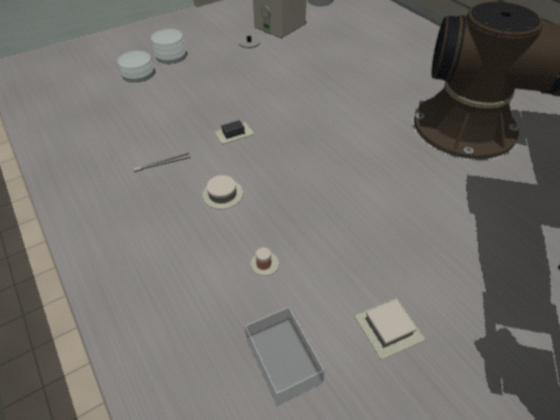

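Both views show each piece upright and centred on its own sheet: in the top view the square dish is at (154,237), the jar (248,193), the round dish (331,201) and the case (401,251). The tub and forceps have not moved.

```bash
python3 -c "
from cell import env; print(env.job_done())"
```

```text
the job is handed in; nothing more can be done
None
```

I handed the job in after about 24 s of robot time: all four pieces stand upright on their own sheets, within about 2 mm of centre by camera, the square dish and case lined up with theirs, and the tub and forceps look unmoved; no verdict came back.

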